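Slide a brake pad under the spring-closed cover of a pad gauge

TASK

Press down the long bar beside the brake-pad gauge with one fingertip to swing its spring-closed cover open, and while that finger keeps the cover open use the other fingertip to push the brake pad along the lane, under the cover and fully home against the end stop. Then let the cover shut over the pad and draw clear. Push the pad flat along the bench, never lift it, and leave the other parts on the bench where they are.

Things in the scene. Friction and masses are not known exactly. Their poses are not given: they have to be found in the camera images.
- mouth (a point): Middle of the mouth of the bay of the pad gauge, a blue fixture fixed to the bench; at bench level. x: along its straight lane, the way to push (roughly away from the robot); y: across, towards hinge and press bar; z up. In this frame two rails, 6 mm high and 32 mm apart inside (flared at the entry), run from x = -165 mm to the stop. The lane's floor is bench level.
- home (a point): Where the pad's centre (half-way up) is when home: 34 mm inside the mouth, 8.5 mm up. Axes as mouth. The end stop's face is at x = +64 mm of the mouth frame, 20 mm high; behind it, at x = 80 to 140 mm, a head with a dial on a post, up to 115 mm high.
- hinge (a point): Point on the cover's hinge pin, which runs parallel to the lane: 26 mm to the +y side of the lane's middle, 12 mm up, 50 mm before the mouth. Axes as mouth. The gauge reaches out to y = 41 mm with the cover shut, 54 mm with it open, and to y = -30 mm.
- cover (a joint): Cover angle, rad: 0 shut, 1.4 wide open. It turns about the hinge pin: pressing the bar down on the outer side lifts the roof over the lane, and a light spring shuts it (2 to 10 N at the bar). Open by 1.25 rad it stands nearly upright, up to 57 mm high, all of it more than 9 mm to the +y side of the lane's middle, so that a finger fits in the lane. Before x = 16 it stays within y = 33.
- roof (a point): Middle of the top of the cover's roof. Shut, the aluminium roof spans x = -4 to 66, y = -17 to 26 mm of the mouth frame (only to y = 6 before x = 16), top 24 mm up. Its 4 mm front skirt at x = -4 to 0, y = -12 to 6, reaches down to 8 mm above the bench: shut, it bars the pad, and the pad's rear must be past x = 0 for it to shut.
- press_bar (a point): On the axis of the press bar, a 7 mm round bar beside the lane, x = -163 to +65 of the mouth frame (this point: -50), 24 mm from the hinge pin. Shut: axis at y = 36, 34 mm up. Pressed it swings out and down to y = 50, 7 mm up. A flat fingertip centred at y = 43 stays over it all the way; at 12 mm above the bench it opens the cover about 1.25 rad. A finger can slide along it.
- pad_mid (a point): Brake pad lying in the lane outside the mouth: its centre, half-way up. Steel backing plate uppermost, 60 x 26 mm, 5 mm thick, from 12 to 17 mm above the bench, on a grey friction block 48 x 24 x 12 mm, face down. x along its length (along the lane within some degrees), z up. 80 to 170 g.
- bearing: Leave alone: wheel bearing, steel ring 47 mm across, 14 mm high, flat on the bench
- piston: Leave alone: aluminium piston, 48 mm across, 41 mm high, standing
- socket: Leave alone: wrench socket, 26 mm across, 36 mm high, standing
- sprocket: Leave alone: small toothed drive sprocket, about 72 mm across, 12 mm high, flat
- wrench: Leave alone: open-ended wrench 170 mm long, lying
- oil: Leave alone: oil bottle 72 mm across, 190 mm high
- cup: Leave alone: steel bowl 80 mm across, 60 mm high
- pad: The same brake pad; origin at the middle of its underside.
Mind the look-alikes: they are no part of the job. What is shaped like the pad but blue or purple is not meant.

How it is judged:
By the outcome, as a careful person would: the job done as asked, in the order asked, and still so for the second after the job is handed in, with the robot touching nothing.
It also fails if it takes over 42 s, if anything falls off the work surface, if the arm or the gripper's body presses on something with over 40 N, if the wrist force passes 120 N, or if a joint passes its speed limit or range.

ROBOT

A 7-joint arm with a two-finger parallel gripper is mounted at the origin on the work surface. World frame = base frame: x ahead of the robot, y to its left, z up, the work surface at z = 0. Lengths are in m, angles in rad, forces in N, time in s.
With the tool pointing down it reaches from about 0.425 to 0.875 m from the base axis. Payload 4.7 kg.
Tool frame: the origin (TCP) lies between the finger pads; the fingertips stand 14 mm ahead of it and the grasp point (between the pads) lies 5 mm behind it; z points along the fingers, y is the line along which they close (so a half turn about z gives the same grasp; the last joint's range is limited). The gripper opens to 87 mm and grips with 3 to 60 N. Pads are 19 mm wide; open, the fingers measure 117 mm over their backs; the gripper's body (75 mm by 190 mm) begins 51 mm behind the grasp point.
Start: joints at [-1.262, 0.321, -0.07, 1.45, 0.023, 1.371, -0.057], TCP at [0.189, 0.622, 0.237] pointing down, gripper open.
Joint ranges: [-2.86, 2.86], [-0.3, 2.09], [-1.38, 1.24], [0.06, 2.45], [-1.56, 4.7], [0.09, 2.05], [-2.69, 2.69]. Speed limits (rad/s): [2.57, 2.57, 3.14, 3.14, 3.14, 3.14, 3.14].

INTERFACE

Orientations are given as a rotation vector (axis times angle).
In Python, from bench import ctrl gives the robot as it stands.
- The arm moves only by the tool step_arm, never from a script. Its argument "commands" is a list of rows, each an object with "travel": the shift along the tool's x, y, z in m, a list of three; "turn": the turn, a rotation vector about the tool's x, y, z in degrees, a list of three. A call has 1 to 5 rows; each row is the pose to reach, as a shift and turn from the pose commanded when the call began, along the tool's axes at that moment; what a row does not reach only later rows make up. A row lasts 1/10 s, in which the tool goes at most 50 mm and 8.59 degrees, less where a joint would pass 70% of its speed; a pose out of reach is approached as far as the arm can. A call with a gripper value outside its range is refused whole. "gripper" is the opening, from 0 (shut) to 1 (fully open), set as the call begins (left out, the last holds). The fingers move at their own pace and stop on an object; "force" is the grip in N (left out, the last holds). Time passes only in rows, so rows that repeat a pose let the fingers close. It gives the time, the measured TCP pose, the force, the opening and the grip force at its end, in the units of the state.
- ctrl.get_state(): the state, without advancing time (a new reading comes with each control period).
- ctrl.get_image(name): name is "scene" or "side" or "wrist"; returns the picture (384x512x3 uint8, red, green, blue); there is no depth.
- ctrl.camera_model(name): a dict with "fx", "fy", "cx", "cy" (pixels), "R" (3x3) and "t" (3): a world point X has camera coordinates R X + t; the wrist camera has in their place "T_tool_cam" (4x4, takes a point from camera to tool coordinates, whose origin is the TCP and whose axes are the flange's). Camera axes: x right, y down, z forward; pixel columns grow to the right and rows downward; lengths in m; the calibration is good to about 2 mm. A picture is of the moment at which its call begins: read the wrist's pose just before it. camera_model takes no time and is no camera call.
- ctrl.close_job(): hands the job in; it is judged then, once.
The state is a dict: "time": time; "joint_positions": joint angles; "qd": joint speeds; "joint_torque": joint torques, N m; "position": TCP position; "tool_rot": TCP orientation; "ft_force": force on the tool from outside, world axes, zero at the start; "torque": the same for the moment, N m; "grip_width": opening from 0.0 (shut) to 1.0 (fully open); "grip_force": force on a finger pad.
Only numpy, scipy, OpenCV 4.12 (cv2) and the standard library are available. Lean on these libraries where they do the work, as an engineer would, in place of code of your own. Each camera call takes 0.05 s, during which the arm holds its last target. There are 200 camera calls.

## Working session

There is one attempt and no reset: what is moved stays moved. The work goes in short steps, Python scripts to look and compute and a tool call to move; the robot and the scene stay as the last step left them, time stands still between calls to the robot, and variables do not carry over. Pictures are saved under pics/ and viewed, at most 10 in all, crops included, and the job is handed in when it is done.

Besides the shell and the picture viewer there is one more tool, called by a JSON object that holds its "op" and its "data", one argument or row to a line. step_arm: Moves the arm, as the interface text tells. Its arguments: {"type":"object","properties":{"commands":{"type":"array"},"gripper":{"type":"number"},"force":{"type":"number"}},"required":["commands"]}

```bash
mkdir -p pics; python3 - <<'E'
from bench import ctrl
import cv2,numpy as np
s=ctrl.get_state();print(s)
for n in("scene","side"):
    cv2.imwrite(f"pics/{n}0.png",cv2.resize(ctrl.get_image(n)[:,:,::-1],(800,600),interpolation=cv2.INTER_CUBIC))
    m=ctrl.camera_model(n);print(n,m['fx'],m['cx'],m['cy'],np.array(m['R']).round(3).tolist(),np.array(m['t']).round(3))
print(ctrl.camera_model("wrist"))
E
```

```text
{'time': 0.0, 'joint_positions': array([-1.26187507,  0.32183774, -0.07006766,  1.45168339,  0.02258838,
        1.37077397, -0.05690968]), 'qd': array([ 0.00069546, -0.00154794,  0.00064848,  0.00038663, -0.00049273,
        0.00057653, -0.00105939]), 'joint_torque': array([-4.44802390e-04, -4.91278338e+01, -4.04314790e-01, -3.12533605e+01,
       -6.39710831e-02,  4.37267090e-02,  1.83898655e-04]), 'position': array([0.18877009, 0.62143784, 0.23544755]), 'tool_rot': array([-4.61396586e-01, -3.10733185e+00,  2.99429305e-03]), 'ft_force': array([ 0.30220242,  0.95360435, -0.91669738]), 'torque': array([-0.04150154, -0.01495233, -0.01737632]), 'grip_force': 0.0, 'grip_width': 1.0021470478562464}
scene 359.256427070278 256.21198691465656 190.42190626341247 [[0.183, 0.983, -0.003], [0.678, -0.129, -0.724], [-0.712, 0.13, -0.69]] [-0.134 -0.319  1.344]
side 381.81787813110554 255.67579737280863 193.21404727400434 [[0.753, -0.658, 0.009], [-0.477, -0.556, -0.681], [0.453, 0.508, -0.733]] [-0.405  0.325  0.832]
{'fx': 301.2780601748711, 'fy': 301.2780601748711, 'cx': 249.2036302203231, 'cy': 187.40605897525276, 'T_tool_cam': array([[ 9.66985167e-04, -9.67710554e-01, -2.52062193e-01,
         6.85832769e-02],
       [ 9.99999115e-01,  7.05544225e-04,  1.12758568e-03,
         2.16285918e-04],
       [-9.13335539e-04, -2.52063060e-01,  9.67710380e-01,
        -1.47810714e-01],
       [ 0.00000000e+00,  0.00000000e+00,  0.00000000e+00,
         1.00000000e+00]])}
```

View pics/scene0.png

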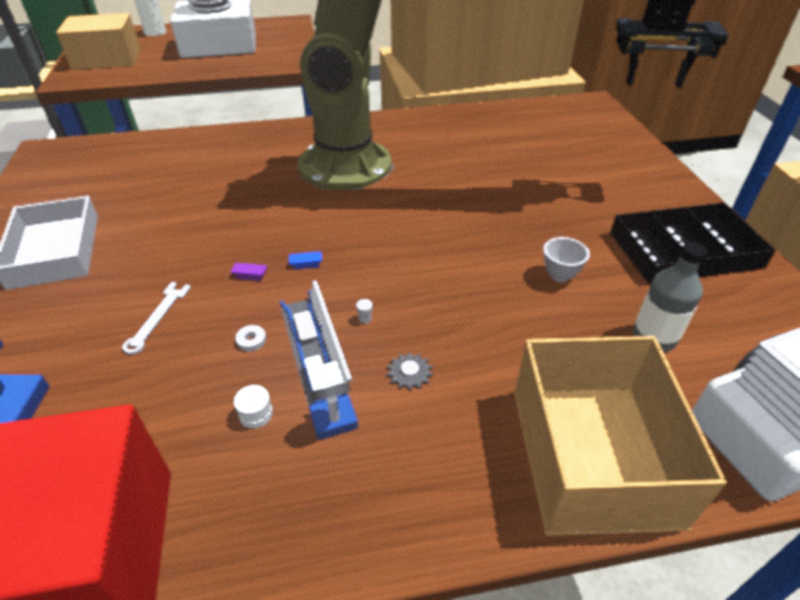

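View pics/side0.png

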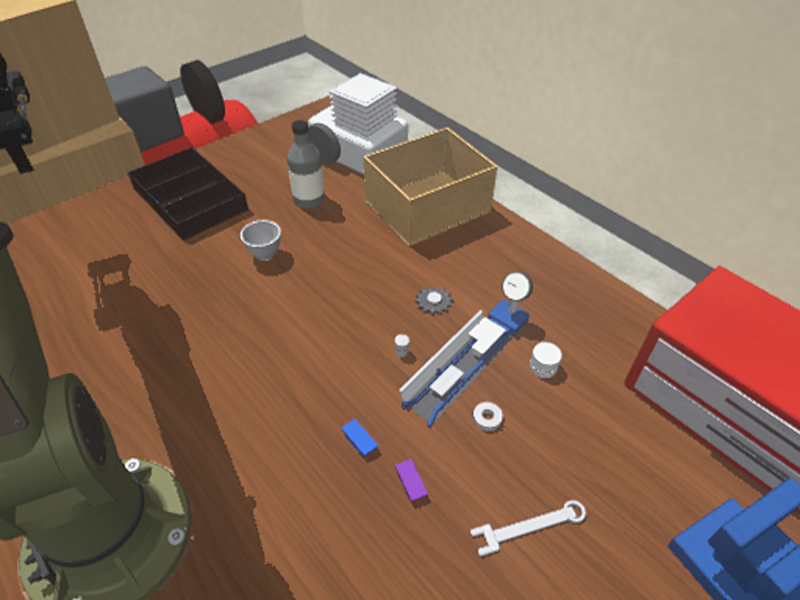

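The scene view shows the gauge lane running from about (290,300) to (335,430), with the pad at (305,325), roof at (325,373) and bar from (315,285) to (348,378). The side view shows the pad at (446,381), the roof at (487,335) and the bar from (403,392) to (482,315). I'll triangulate a rough pose from these.

```bash
cat > h.py <<'E'
from bench import ctrl
import numpy as np, cv2
from scipy.spatial.transform import Rotation as Ro
def cam(n,s=None):
    m=ctrl.camera_model(n)
    K=np.array([[m['fx'],0,m['cx']],[0,m['fy'],m['cy']],[0,0,1]])
    if n=="wrist":
        T=np.eye(4);T[:3,:3]=Ro.from_rotvec(s['tool_rot']).as_matrix();T[:3,3]=s['position']
        W=np.linalg.inv(T@m['T_tool_cam']);return K,W[:3,:3],W[:3,3]
    return K,np.array(m['R']),np.array(m['t'])
def ray(c,p):
    K,R,t=c;d=R.T@np.linalg.solve(K,[p[0],p[1],1]);return -R.T@t,d
def onz(c,p,z):
    o,d=ray(c,p);return o+d*(z-o[2])/d[2]
def tri(c1,p1,c2,p2):
    o1,d1=ray(c1,p1);o2,d2=ray(c2,p2)
    s=np.linalg.lstsq(np.c_[d1,-d2],o2-o1,rcond=None)[0]
    a,b=o1+s[0]*d1,o2+s[1]*d2;return (a+b)/2,np.linalg.norm(a-b)
E
python3 - <<'E'
from h import *
k=.64
a,b=cam("scene"),cam("side")
for n,p,q,z in[("pad",(305,325),(446,381),.017),("roof",(325,373),(487,335),.024),("bar0",(315,285),(403,392),.034),("bar1",(348,378),(482,315),.034)]:
    p=np.array(p)*k;q=np.array(q)*k
    X,e=tri(a,p,b,q);print(n,X.round(4),round(e,4),onz(a,p,z).round(4),onz(b,q,z).round(4))
E
```

```text
pad [ 0.5305 -0.1255  0.0138] 0.0008 [ 0.5334 -0.1249  0.017 ] [ 0.5288 -0.1274  0.017 ]
roof [ 0.6485 -0.1037  0.0237] 0.0061 [ 0.6472 -0.1009  0.024 ] [ 0.6488 -0.107   0.024 ]
bar0 [ 0.4535 -0.1022  0.0307] 0.0032 [ 0.4562 -0.1007  0.034 ] [ 0.4522 -0.1056  0.034 ]
bar1 [ 0.6707 -0.0701  0.0317] 0.0049 [ 0.6712 -0.0679  0.034 ] [ 0.6692 -0.074   0.034 ]
```

{"op": "step_arm", "data": {
  "commands": [
    {"travel": [-0.026,-0.031,0],"turn": [0,0,0]},
    {"travel": [-0.053,-0.062,0],"turn": [0,0,0]},
    {"travel": [-0.079,-0.094,0],"turn": [0,0,0]},
    {"travel": [-0.106,-0.125,0],"turn": [0,0,0]},
    {"travel": [-0.132,-0.156,0],"turn": [0,0,0]}
  ]
}}

```text
time: 0.6
position: [0.2704, 0.4324, 0.2361]
tool_rot: [-0.462, -3.107, 0.001]
ft_force: [0.7, -0.6, -0.6]
grip_width: 1.006
grip_force: 0.0
```

{"op": "step_arm", "data": {
  "commands": [
    {"travel": [-0.026,-0.031,0],"turn": [0,0,0]},
    {"travel": [-0.053,-0.062,0],"turn": [0,0,0]},
    {"travel": [-0.079,-0.094,0],"turn": [0,0,0]},
    {"travel": [-0.106,-0.125,0],"turn": [0,0,0]},
    {"travel": [-0.132,-0.156,0],"turn": [0,0,0]}
  ]
}}

```text
time: 1.1
position: [0.3511, 0.2449, 0.2363]
tool_rot: [-0.461, -3.107, -0.0]
ft_force: [0.1, 0.6, 0.6]
grip_width: 1.002
grip_force: 0.0
```

{"op": "step_arm", "data": {
  "commands": [
    {"travel": [-0.026,-0.031,0],"turn": [0,0,0]},
    {"travel": [-0.053,-0.062,0],"turn": [0,0,0]},
    {"travel": [-0.079,-0.094,0],"turn": [0,0,0]},
    {"travel": [-0.106,-0.125,0],"turn": [0,0,0]},
    {"travel": [-0.132,-0.156,0],"turn": [0,0,0]}
  ]
}}

```text
time: 1.6
position: [0.4321, 0.0574, 0.2364]
tool_rot: [0.461, 3.107, 0.001]
ft_force: [0.5, 0.7, 0.2]
grip_width: 0.999
grip_force: 0.0
```

{"op": "step_arm", "data": {
  "commands": [
    {"travel": [-0.026,-0.031,0.007],"turn": [0,0,-5]},
    {"travel": [-0.053,-0.062,0.014],"turn": [0,0,-10]},
    {"travel": [-0.079,-0.094,0.02],"turn": [0,0,-15]},
    {"travel": [-0.106,-0.125,0.027],"turn": [0,0,-20]},
    {"travel": [-0.132,-0.156,0.035],"turn": [0,0,-25]}
  ]
}}

```text
time: 2.1
position: [0.5133, -0.1299, 0.2015]
tool_rot: [-0.228, 3.132, 0.001]
ft_force: [-0.1, 0.8, -0.8]
grip_width: 1.0
grip_force: 0.0
```

{"op": "step_arm", "data": {
  "commands": [
    {"travel": [0,0,0],"turn": [0,0,0]},
    {"travel": [0,0,0],"turn": [0,0,0]},
    {"travel": [0,0,0],"turn": [0,0,0]}
  ]
}}

```text
time: 2.4
position: [0.5126, -0.1273, 0.2013]
tool_rot: [0.223, -3.133, -0.001]
ft_force: [-0.5, 0.6, 0.0]
grip_width: 1.0
grip_force: 0.0
```

```bash
python3 - <<'E'
from h import *
s=ctrl.get_state();im=ctrl.get_image("wrist")
np.save("w1.npy",im);np.save("w1s.npy",np.r_[s['position'],s['tool_rot']])
print(s['time'],s['position'],s['tool_rot'],s['joint_positions'].round(2),s['ft_force'])
cv2.imwrite("pics/w1.png",cv2.resize(im[:,:,::-1],(800,600),interpolation=cv2.INTER_CUBIC))
E
```

```text
2.4 [ 0.51257948 -0.12727019  0.20133206] [ 2.23326777e-01 -3.13312120e+00 -1.46217734e-03] [-0.57  0.09  0.81  1.83 -0.07  1.25  1.98] [-0.53911603  0.64443801  0.00167858]
```

View pics/w1.png

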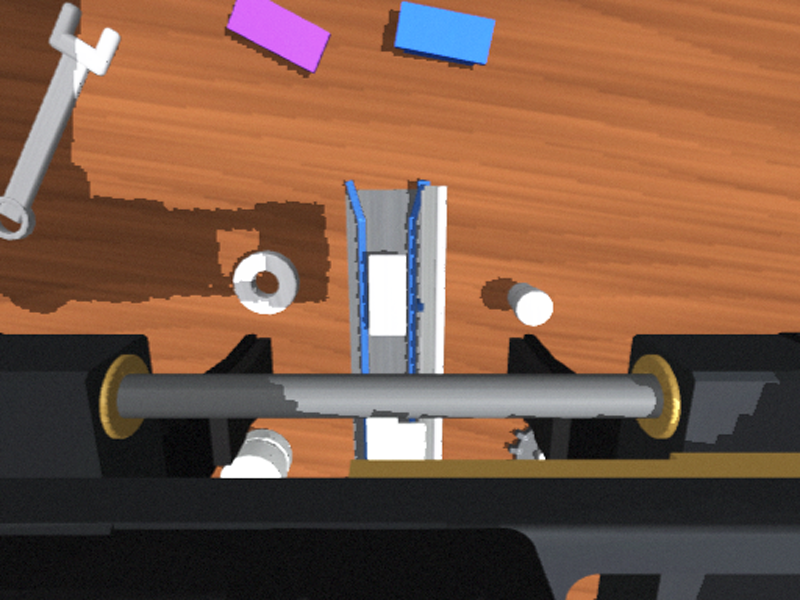

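The wrist view shows the pad's white plate at u 368-406, v 253-336. It lies between blue rails at u about 362 and 412, with the bar at the right (u about 440, starting at v 186) and the roof's front edge at v 416. Next I'll fit the rails, pad and bar start.

```bash
python3 - <<'E'
from h import *
im=np.load("w1.npy");q=np.load("w1s.npy");c=cam("wrist",dict(position=q[:3],tool_rot=q[3:]))
hsv=cv2.cvtColor(im,cv2.COLOR_RGB2HSV)
bl=cv2.inRange(hsv,(100,120,60),(125,255,255))
L,Rr=[],[]
for v in range(145,232,3):
    u=np.where(bl[v,215:290])[0]+215
    l,r=u[u<247],u[u>=247]
    if len(l):L.append(onz(c,(l.mean(),v),.005)[:2])
    if len(r):Rr.append(onz(c,(np.median(r),v),.005)[:2])
for n,P in(("L",L),("R",Rr)):
    P=np.array(P);f=np.polyfit(P[:,0],P[:,1],1);res=np.std(P[:,1]-np.polyval(f,P[:,0]))
    print(n,len(P),np.degrees(np.arctan(f[0])),np.polyval(f,[.45,.53,.62]),res)
wh=cv2.inRange(hsv,(0,0,215),(180,40,255));
cn,_=cv2.findContours(wh,cv2.RETR_EXTERNAL,cv2.CHAIN_APPROX_NONE)
for k in cn:
    if cv2.contourArea(k)>150:
        r=cv2.minAreaRect(k);m=np.mean(r[0][0]);print(r)
        if 225<m<265:
            for p in cv2.boxPoints(r):print("  ",p,onz(c,p,.017).round(4))
for n,p,z in(("bar0 mid",(439,187),.034),("roofedge",(395,417),.024)):print(n,onz(c,np.array(p)*.64,z).round(4))
E
```

```text
L 29 8.890777110658188 [-0.15711123 -0.14459675 -0.13051797] 0.00022174168592384313
R 29 8.861668692695691 [-0.11973653 -0.10726369 -0.09323175] 0.0007338362236187523
((160.0, 298.0), (38.0, 14.0), 0.0)
((253.5, 280.5), (25.0, 37.0), 90.0)
   [235. 268.] [ 0.6338 -0.1266  0.017 ]
   [272. 268.] [ 0.6274 -0.0818  0.017 ]
   [272. 293.] [ 0.6617 -0.0762  0.017 ]
   [235. 293.] [ 0.6683 -0.1221  0.017 ]
((342.0, 197.5), (21.0, 22.0), 90.0)
((247.5, 188.5), (51.0, 23.0), 90.0)
   [236. 163.] [ 0.5046 -0.1426  0.017 ]
   [259. 163.] [ 0.501  -0.1172  0.017 ]
   [259. 214.] [ 0.5605 -0.1081  0.017 ]
   [236. 214.] [ 0.5643 -0.1347  0.017 ]
((159.10769653320312, 171.63845825195312), (12.717340469360352, 24.996152877807617), 52.12501525878906)
((281.69818115234375, 178.49429321289062), (5.602776527404785, 119.09201049804688), 1.080924153327942)
((60.79551315307617, 38.58977508544922), (26.9163761138916, 42.0474739074707), 2.862405300140381)
bar0 mid [ 0.4506 -0.1028  0.034 ]
roofedge [ 0.6253 -0.106   0.024 ]
```

{"op": "step_arm", "data": {
  "commands": [
    {"travel": [0.006,0.004,0.024],"turn": [-1,0,-0.3]},
    {"travel": [0.012,0.008,0.048],"turn": [-2,0,-0.7]},
    {"travel": [0.019,0.011,0.073],"turn": [-3,0,-0.7]},
    {"travel": [0.025,0.015,0.097],"turn": [-3,0,-0.7]},
    {"travel": [0.031,0.0185,0.121],"turn": [-3,0,-0.7]}
  ],
  "gripper": 0.335
}}

```text
time: 2.95
position: [0.4794, -0.1129, 0.0801]
tool_rot: [0.244, -3.129, -0.084]
ft_force: [0.5, 0.3, 0.2]
grip_width: 0.631
grip_force: 0.0
```

{"op": "step_arm", "data": {
  "commands": [
    {"travel": [0,0,0],"turn": [0,0,0]},
    {"travel": [0,0,0],"turn": [0,0,0]},
    {"travel": [0,0,0],"turn": [0,0,0]},
    {"travel": [0,0,0],"turn": [0,0,0]},
    {"travel": [0,0,0],"turn": [0,0,0]}
  ]
}}

```text
time: 3.45
position: [0.4804, -0.1146, 0.0815]
tool_rot: [0.241, -3.129, -0.082]
ft_force: [1.2, -0.9, -0.8]
grip_width: 0.34
grip_force: 0.0
```

```bash
cat >> h.py <<'E'
M=np.array([.6175,-.1125,0]);A=np.radians(8.87)
F=np.array([[np.cos(A),np.sin(A),0],[-np.sin(A),np.cos(A),0],[0,0,1]])
def rep():
    s=ctrl.get_state();R=Ro.from_rotvec(s['tool_rot']).as_matrix();g=s['grip_width']*.087/2+.0075
    print("t",s['time'],"tool in mouth",(F@(s['position']-M)).round(4),"f",(F@s['ft_force']).round(1),"g",round(s['grip_width'],3))
    for n,k in(("press",1),("lane",-1)):print(n,(F@(s['position']+R@[0,k*g,.014]-M)).round(4))
    print((F@R).round(3).tolist());return s
E
python3 - <<'E'
from h import *
rep()
for n in("side","scene"):
    im=ctrl.get_image(n)[:,:,::-1]
    im=im[160:310,210:380] if n=="side" else im[150:290,140:300]
    cv2.imwrite(f"pics/{n}1.png",cv2.resize(im,None,fx=4,fy=4,interpolation=cv2.INTER_CUBIC))
E
```

```text
t 3.45 tool in mouth [-0.1358  0.019   0.0815] f [ 1.1 -1.1 -0.8] g 0.34
press [-0.1357  0.042   0.0687]
lane [-0.1358 -0.0025  0.0664]
[[-1.0, 0.001, 0.002], [0.001, 0.999, 0.052], [-0.002, 0.052, -0.999]]
```

View pics/scene1.png

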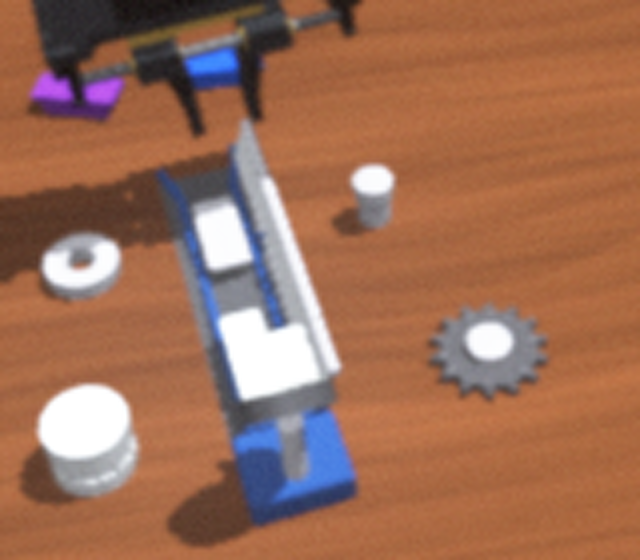

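The scene crop shows the two fingertips, at (197,130) and (258,118), hanging above the lane entry and the bar end. The pad at (222,235) is undisturbed. Lowering now.

{"op": "step_arm", "data": {
  "commands": [
    {"travel": [0,0,0.01],"turn": [0,0,0]},
    {"travel": [0,0,0.02],"turn": [0,0,0]},
    {"travel": [0,-0.001,0.028],"turn": [0,0,0]},
    {"travel": [0,-0.001,0.028],"turn": [0,0,0]},
    {"travel": [0,-0.001,0.028],"turn": [0,0,0]}
  ]
}}

```text
time: 4.05
position: [0.4791, -0.1143, 0.0521]
tool_rot: [0.241, -3.126, -0.081]
ft_force: [-0.3, 0.3, -0.7]
grip_width: 0.335
grip_force: 0.0
```

{"op": "step_arm", "data": {
  "commands": [
    {"travel": [0,0,0.003],"turn": [0,0,0]},
    {"travel": [0,0,0.006],"turn": [0,0,0]},
    {"travel": [0,0,0.009],"turn": [0,0,0]},
    {"travel": [0,-0.0005,0.012],"turn": [0,0,0]},
    {"travel": [0,-0.0005,0.015],"turn": [0,0,0]}
  ]
}}

```text
time: 4.55
position: [0.4795, -0.1066, 0.0388]
tool_rot: [0.247, -3.125, -0.1]
ft_force: [-0.4, 4.3, 6.6]
grip_width: 0.341
grip_force: 3.1
```

```bash
python3 -c "from h import *;rep()"
```

```text
t 4.55 tool in mouth [-0.1354  0.0271  0.0388] f [0.3 4.3 6.6] g 0.341
press [-0.1355  0.0502  0.0262]
lane [-0.1354  0.0057  0.0234]
[[-1.0, -0.003, -0.0], [-0.003, 0.998, 0.064], [0.0, 0.064, -0.998]]
```

{"op": "step_arm", "data": {
  "commands": [
    {"travel": [0,0,0],"turn": [0,0,0]},
    {"travel": [0,0,0],"turn": [0,0,0]}
  ]
}}

```text
time: 4.75
position: [0.4804, -0.1136, 0.0382]
tool_rot: [0.242, -3.129, -0.082]
ft_force: [0.8, -1.5, 2.8]
grip_width: 0.339
grip_force: 1.2
```

```bash
python3 - <<'E'
from h import *
rep()
im=ctrl.get_image("scene")[:,:,::-1][150:290,140:300]
a=cv2.resize(im,None,fx=3.4,fy=3.4,interpolation=cv2.INTER_CUBIC)
cv2.imwrite("pics/sc2.png",a)
E
```

```text
t 4.75 tool in mouth [-0.1357  0.02    0.0382] f [ 0.6 -1.7  2.8] g 0.339
press [-0.1356  0.043   0.0254]
lane [-0.1356 -0.0014  0.0231]
[[-1.0, 0.0, 0.002], [0.0, 0.999, 0.052], [-0.002, 0.052, -0.999]]
```

View pics/sc2.png

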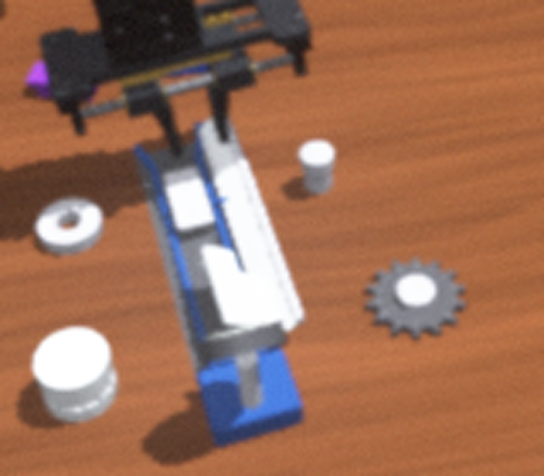

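The picture shows the cover partly open at (235,290), the press finger on the bar at (222,135), and the lane finger above the lane at (175,150). The side sway has settled, so I'll keep going down.

{"op": "step_arm", "data": {
  "commands": [
    {"travel": [0,0,0.002],"turn": [0,0,0]},
    {"travel": [0,0,0.004],"turn": [0,0,0]},
    {"travel": [0,0,0.006],"turn": [0,0,0]},
    {"travel": [0,0,0.008],"turn": [0,0,0]},
    {"travel": [0,-0.0005,0.01],"turn": [0,0,0]}
  ]
}}

```text
time: 5.3
position: [0.4797, -0.1121, 0.0276]
tool_rot: [0.241, -3.127, -0.087]
ft_force: [0.3, 3.8, 6.8]
grip_width: 0.335
grip_force: 3.2
```

{"op": "step_arm", "data": {
  "commands": [
    {"travel": [0,0,0.001],"turn": [0,0,0]},
    {"travel": [0,0,0.002],"turn": [0,0,0]},
    {"travel": [0,0,0.003],"turn": [0,0,0]},
    {"travel": [0,0,0.003],"turn": [0,0,0]},
    {"travel": [0,0,0.003],"turn": [0,0,0]}
  ]
}}

```text
time: 5.8
position: [0.4797, -0.1119, 0.0248]
tool_rot: [0.242, -3.127, -0.087]
ft_force: [-1.0, 3.1, 8.5]
grip_width: 0.338
grip_force: 4.1
```

```bash
python3 - <<'E'
from h import *
rep()
im=ctrl.get_image("scene")[:,:,::-1][150:290,140:300]
b=ctrl.get_image("side")[:,:,::-1][180:320,230:370]
cv2.imwrite("pics/sc3.png",cv2.resize(np.hstack([im,b]),None,fx=2.6,fy=2.6,interpolation=cv2.INTER_CUBIC))
E
```

```text
t 5.8 tool in mouth [-0.1361  0.0219  0.0248] f [-0.5  3.2  8.5] g 0.338
press [-0.1361  0.0448  0.012 ]
lane [-0.1361  0.0005  0.0096]
[[-1.0, 0.001, 0.001], [0.001, 0.998, 0.055], [-0.001, 0.055, -0.998]]
```

View pics/sc3.png

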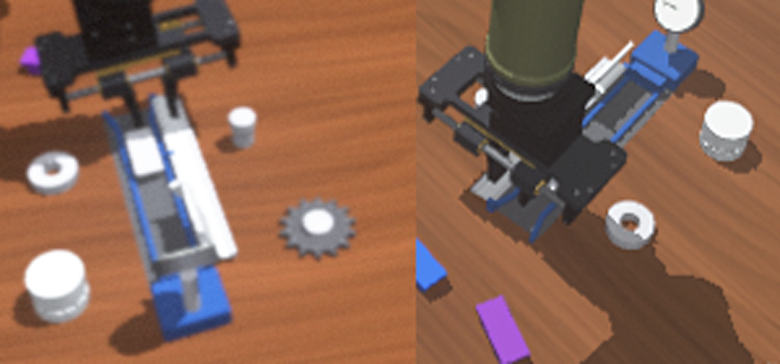

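The picture shows the cover upright at (210,200), with the lane open and the lane finger behind the pad. I'll start pushing, with a small shift back in y.

{"op": "step_arm", "data": {
  "commands": [
    {"travel": [-0.004,-0.001,0],"turn": [0,0,0]},
    {"travel": [-0.008,-0.002,0],"turn": [0,0,0]},
    {"travel": [-0.012,-0.002,0],"turn": [0,0,0]},
    {"travel": [-0.016,-0.002,0],"turn": [0,0,0]},
    {"travel": [-0.02,-0.002,0],"turn": [0,0,0]}
  ]
}}

```text
time: 6.4
position: [0.4943, -0.1117, 0.0232]
tool_rot: [0.24, -3.116, -0.088]
ft_force: [-11.3, 1.6, 13.3]
grip_width: 0.332
grip_force: 6.9
```

{"op": "step_arm", "data": {
  "commands": [
    {"travel": [-0.005,0,0],"turn": [0,0,0]},
    {"travel": [-0.01,0,0],"turn": [0,0,0]},
    {"travel": [-0.015,0,0],"turn": [0,0,0]},
    {"travel": [-0.02,0,0],"turn": [0,0,0]},
    {"travel": [-0.025,0,0],"turn": [0,0,0]}
  ]
}}

```text
time: 6.9
position: [0.5188, -0.1081, 0.0233]
tool_rot: [0.24, -3.116, -0.089]
ft_force: [-12.1, 1.5, 13.5]
grip_width: 0.337
grip_force: 7.1
```

```bash
python3 -c "from h import *;rep()"
```

```text
t 6.9 tool in mouth [-0.0968  0.0195  0.0233] f [-11.7   3.3  13.5] g 0.337
press [-0.0969  0.0425  0.0106]
lane [-0.097  -0.0018  0.0081]
[[-1.0, 0.002, -0.011], [0.001, 0.998, 0.058], [0.011, 0.058, -0.998]]
```

{"op": "step_arm", "data": {
  "commands": [
    {"travel": [-0.004,0,-0.0012],"turn": [0,0,0]},
    {"travel": [-0.008,0,-0.0012],"turn": [0,0,0]},
    {"travel": [-0.012,0,-0.0012],"turn": [0,0,0]},
    {"travel": [-0.016,0,-0.0012],"turn": [0,0,0]},
    {"travel": [-0.02,0,-0.0012],"turn": [0,0,0]}
  ]
}}

```text
time: 7.4
position: [0.5397, -0.1057, 0.0247]
tool_rot: [0.239, -3.118, -0.086]
ft_force: [-8.8, 0.4, 10.7]
grip_width: 0.337
grip_force: 5.9
```

```bash
python3 - <<'E'
from h import *
rep()
im=ctrl.get_image("scene")[:,:,::-1][150:290,140:300]
b=ctrl.get_image("side")[:,:,::-1][160:300,240:380]
cv2.imwrite("pics/sc4.png",cv2.resize(np.hstack([im,b]),None,fx=2.6,fy=2.6,interpolation=cv2.INTER_CUBIC))
E
```

```text
t 7.4 tool in mouth [-0.0759  0.0187  0.0247] f [-8.6  1.7 10.7] g 0.337
press [-0.0759  0.0416  0.012 ]
lane [-0.076  -0.0026  0.0095]
[[-1.0, 0.002, -0.008], [0.001, 0.998, 0.056], [0.009, 0.056, -0.998]]
```

View pics/sc4.png

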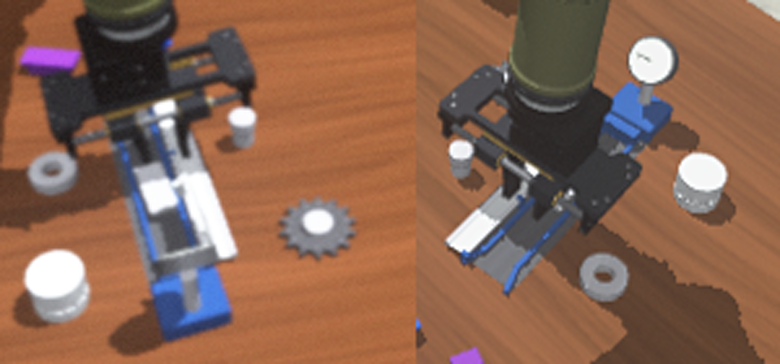

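The picture shows the pad moving straight in the lane at (157,193) with the cover upright. I'll continue.

{"op": "step_arm", "data": {
  "commands": [
    {"travel": [-0.006,0.0005,0],"turn": [0,0,0]},
    {"travel": [-0.012,0.001,0],"turn": [0,0,0]},
    {"travel": [-0.018,0.001,0],"turn": [0,0,0]},
    {"travel": [-0.024,0.001,0],"turn": [0,0,0]},
    {"travel": [-0.03,0.001,0],"turn": [0,0,0]}
  ]
}}

```text
time: 8.0
position: [0.5696, -0.1005, 0.0249]
tool_rot: [0.239, -3.119, -0.085]
ft_force: [-8.3, -0.1, 10.2]
grip_width: 0.339
grip_force: 5.5
```

{"op": "step_arm", "data": {
  "commands": [
    {"travel": [-0.006,0,0],"turn": [0,0,0]},
    {"travel": [-0.012,0,0],"turn": [0,0,0]},
    {"travel": [-0.018,0,0],"turn": [0,0,0]},
    {"travel": [-0.024,0,0],"turn": [0,0,0]},
    {"travel": [-0.028,0,0],"turn": [0,0,0]}
  ]
}}

```text
time: 8.5
position: [0.5976, -0.0962, 0.025]
tool_rot: [0.24, -3.12, -0.085]
ft_force: [-8.6, -0.8, 9.2]
grip_width: 0.337
grip_force: 5.5
```

```bash
python3 -c "from h import *;rep()"
```

```text
t 8.5 tool in mouth [-0.0171  0.0192  0.025 ] f [-8.6  0.6  9.2] g 0.337
press [-0.0172  0.0421  0.0122]
lane [-0.0173 -0.0022  0.0098]
[[-1.0, 0.002, -0.007], [0.001, 0.998, 0.055], [0.007, 0.055, -0.998]]
```

Now about 12 mm to go; slow push until the force rises.

{"op": "step_arm", "data": {
  "commands": [
    {"travel": [-0.002,0,0],"turn": [0,0,0]},
    {"travel": [-0.004,0,0],"turn": [0,0,0]},
    {"travel": [-0.006,0,0],"turn": [0,0,0]},
    {"travel": [-0.008,0,0],"turn": [0,0,0]},
    {"travel": [-0.009,0,0],"turn": [0,0,0]}
  ]
}}

```text
time: 9.0
position: [0.6056, -0.095, 0.0249]
tool_rot: [0.239, -3.118, -0.085]
ft_force: [-10.6, -0.3, 11.9]
grip_width: 0.336
grip_force: 6.6
```

{"op": "step_arm", "data": {
  "commands": [
    {"travel": [-0.001,0,0],"turn": [0,0,0]},
    {"travel": [-0.002,0,0],"turn": [0,0,0]},
    {"travel": [-0.003,0,0],"turn": [0,0,0]}
  ]
}}

```text
time: 9.3
position: [0.6061, -0.095, 0.0247]
tool_rot: [0.237, -3.113, -0.087]
ft_force: [-17.0, -1.2, 15.8]
grip_width: 0.334
grip_force: 9.4
```

```bash
python3 -c "from h import *;rep()"
```

```text
t 9.3 tool in mouth [-0.0086  0.0191  0.0247] f [-17.    1.4  15.8] g 0.334
press [-0.0087  0.0419  0.012 ]
lane [-0.0088 -0.0021  0.0095]
[[-1.0, 0.003, -0.014], [0.002, 0.998, 0.057], [0.014, 0.057, -0.998]]
```

{"op": "step_arm", "data": {
  "commands": [
    {"travel": [-0.001,0,0],"turn": [0,0,0]},
    {"travel": [-0.002,0,0],"turn": [0,0,0]},
    {"travel": [-0.002,0,0],"turn": [0,0,0]},
    {"travel": [-0.002,0,0],"turn": [0,0,0]}
  ]
}}

```text
time: 9.7
position: [0.6064, -0.095, 0.0246]
tool_rot: [0.236, -3.11, -0.088]
ft_force: [-19.5, -0.2, 18.7]
grip_width: 0.334
grip_force: 11.0
```

```bash
python3 - <<'E'
from h import *
rep()
im=ctrl.get_image("scene")[:,:,::-1][180:290,160:280]
b=ctrl.get_image("side")[:,:,::-1][150:260,270:390]
cv2.imwrite("pics/sc5.png",cv2.resize(np.hstack([im,b]),None,fx=3.3,fy=3.3,interpolation=cv2.INTER_CUBIC))
E
```

```text
t 9.7 tool in mouth [-0.0082  0.019   0.0246] f [-19.3   2.8  18.7] g 0.334
press [-0.0084  0.0418  0.0119]
lane [-0.0086 -0.0022  0.0093]
[[-1.0, 0.004, -0.017], [0.003, 0.998, 0.058], [0.017, 0.058, -0.998]]
```

View pics/sc5.png

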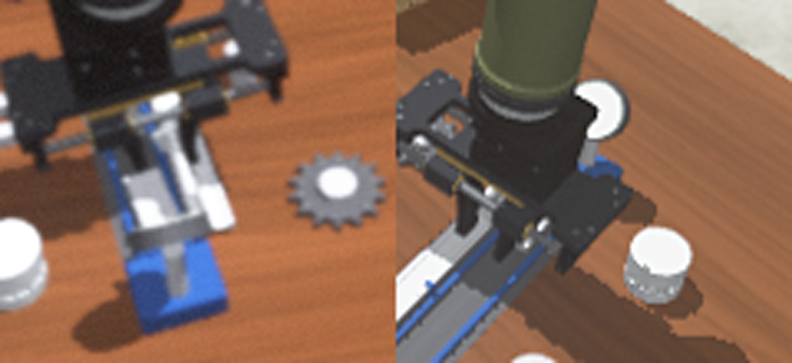

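The pad sits against the grey stop at (155,225). The force climbs while the tip stays put, so it's home. I'll draw back along the lane with the cover still pressed, then release slowly.

{"op": "step_arm", "data": {
  "commands": [
    {"travel": [0.006,0,0],"turn": [0,0,0]},
    {"travel": [0.014,0,0],"turn": [0,0,0]},
    {"travel": [0.024,0,0],"turn": [0,0,0]},
    {"travel": [0.034,0,0],"turn": [0,0,0]},
    {"travel": [0.045,0,0],"turn": [0,0,0]}
  ]
}}

```text
time: 10.3
position: [0.5739, -0.1004, 0.0274]
tool_rot: [-0.24, 3.127, 0.081]
ft_force: [5.6, -0.1, 7.9]
grip_width: 0.337
grip_force: 3.6
```

{"op": "step_arm", "data": {
  "commands": [
    {"travel": [0.006,0,0],"turn": [0,0,0]},
    {"travel": [0.01,0,0],"turn": [0,0,0]},
    {"travel": [0.01,0,0],"turn": [0,0,0]}
  ]
}}

```text
time: 10.6
position: [0.5633, -0.1021, 0.0273]
tool_rot: [-0.24, 3.129, 0.082]
ft_force: [3.5, -0.2, 7.2]
grip_width: 0.335
grip_force: 3.7
```

```bash
python3 -c "from h import *;rep()"
```

```text
t 10.6 tool in mouth [-0.052   0.0186  0.0273] f [ 3.4 -0.7  7.2] g 0.335
press [-0.0519  0.0414  0.0145]
lane [-0.0519 -0.0027  0.0122]
[[-1.0, 0.002, 0.007], [0.002, 0.999, 0.052], [-0.006, 0.052, -0.999]]
```

Finger clear of the bay; lift slowly.

{"op": "step_arm", "data": {
  "commands": [
    {"travel": [0,0,-0.002],"turn": [0,0,0]},
    {"travel": [0,0,-0.005],"turn": [0,0,0]},
    {"travel": [0,0.0005,-0.008],"turn": [0,0,0]},
    {"travel": [0,0.0005,-0.011],"turn": [0,0,0]},
    {"travel": [0,0.001,-0.014],"turn": [0,0,0]}
  ]
}}

```text
time: 11.1
position: [0.5601, -0.1047, 0.0391]
tool_rot: [0.239, -3.128, -0.075]
ft_force: [5.2, -11.4, -8.6]
grip_width: 0.336
grip_force: 5.7
```

{"op": "step_arm", "data": {
  "commands": [
    {"travel": [0,0,-0.004],"turn": [0,0,0]},
    {"travel": [0,0.001,-0.008],"turn": [0,0,0]},
    {"travel": [0,0.001,-0.014],"turn": [0,0,0]},
    {"travel": [0,0.001,-0.024],"turn": [0,0,0]},
    {"travel": [0,0.002,-0.04],"turn": [0,0,0]}
  ]
}}

```text
time: 11.6
position: [0.5594, -0.101, 0.0797]
tool_rot: [0.242, -3.125, -0.084]
ft_force: [0.9, -0.3, 0.5]
grip_width: 0.337
grip_force: 0.0
```

{"op": "step_arm", "data": {
  "commands": [
    {"travel": [0.02,0,-0.03],"turn": [0,0,0]},
    {"travel": [0.04,0,-0.06],"turn": [0,0,0]},
    {"travel": [0.06,0,-0.09],"turn": [0,0,0]},
    {"travel": [0.07,0,-0.12],"turn": [0,0,0]},
    {"travel": [0.07,0,-0.14],"turn": [0,0,0]}
  ]
}}

```text
time: 12.1
position: [0.4916, -0.1207, 0.2228]
tool_rot: [0.239, -3.131, -0.085]
ft_force: [-0.5, 0.1, 0.0]
grip_width: 0.334
grip_force: 0.0
```

```bash
python3 - <<'E'
from h import *
rep()
im=ctrl.get_image("scene")[:,:,::-1][150:290,140:300]
b=ctrl.get_image("side")[:,:,::-1][160:300,230:370]
cv2.imwrite("pics/sc6.png",cv2.resize(np.hstack([im,b]),None,fx=2.6,fy=2.6,interpolation=cv2.INTER_CUBIC))
E
```

```text
t 12.1 tool in mouth [-0.1256  0.0113  0.2228] f [-0.5  0.2  0. ] g 0.334
press [-0.1255  0.034   0.21  ]
lane [-0.1256 -0.0099  0.2076]
[[-1.0, 0.002, 0.004], [0.002, 0.999, 0.054], [-0.004, 0.054, -0.999]]
```

View pics/sc6.png

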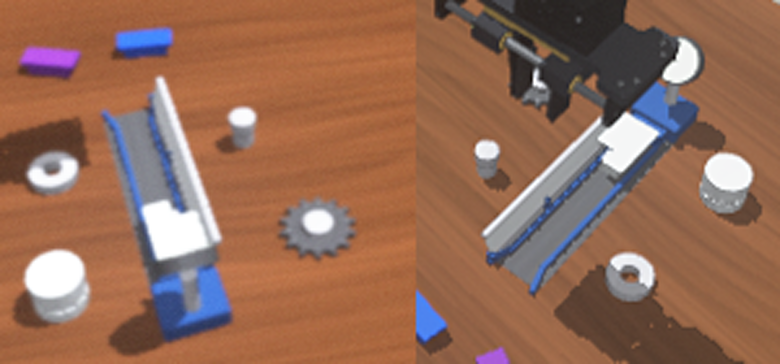

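The picture shows the lane empty, the cover lying flat at (175,230) over the pad, the bar raised and the other parts in place. A quick numeric check against the shut cover at the start will confirm it.

```bash
python3 - <<'E'
from h import *
a=cv2.resize(cv2.imread("pics/scene1.png"),(160,140),interpolation=cv2.INTER_AREA)
b=ctrl.get_image("scene")[:,:,::-1][150:290,140:300]
for n,i in(("before",a),("now",b)):
    g=cv2.inRange(i[70:105,50:90],(200,200,200),(255,255,255));ys,xs=np.nonzero(g);print(n,len(xs),xs.mean(),ys.mean(),xs.min(),xs.max(),ys.min(),ys.max())
d=cv2.absdiff(a,b).max(2)>60;d[:40]=0
n,_,st,ct=cv2.connectedComponentsWithStats(d.astype(np.uint8))
print([(s.tolist(),c.round(0).tolist()) for s,c in zip(st[1:],ct[1:]) if s[4]>8])
E
```

```text
before 454 18.54185022026432 16.955947136563875 5 34 0 29
now 460 18.497826086956522 16.910869565217393 5 34 0 29
[([31, 40, 26, 21, 262], [42.0, 49.0]), ([64, 40, 4, 5, 14], [66.0, 42.0]), ([49, 51, 14, 16, 167], [55.0, 59.0]), ([11, 63, 7, 3, 11], [14.0, 64.0])]
```

```bash
python3 -c "
from bench import ctrl
print(ctrl.close_job())"
```

```text
the job is handed in; nothing more can be done
None
```

The pad was pushed flat along the lane to the end stop, the cover is shut over it, the arm is clear with the other parts left in place, and the job was handed in about 12 s into the 42 s limit.

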